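# Seat a keyed crank on its gearbox shaft and lock it with the index keeper

## Task

Turn the crank on the upright gearbox shaft until its keyway drops over the key and the hub sits fully home on the seat. Then pull up the spring knob of the keeper, slide the keeper one notch so that its fork lies over the hub, and let the knob snap down into the second slot. Leave the three things lying round the stand where they are.

Things in the scene. Friction and masses are not known exactly. Their poses are not given: they have to be found in the camera images.
- stand: fixed aluminium plate 112 x 225 x 10 mm with a grey gearbox (80 x 80 mm, top at 44 mm), upright shaft (axis x 0, y -50 mm) and guide rail (60 mm wide, y +5 to +110 mm, top at 97 mm). Origin on the bench in the plate (y -108 to +117 mm), z up, +y from shaft to rail
- shaft_top (a point): centre of the top end of the upright steel shaft, 20 mm thick, 102 mm above the bench; axes as the stand's. The round seat for the hub lies 50 mm below, at 52 mm above the bench
- key_top (a point): middle of the top face of the brass key, on the rail's side (stand +y) of the shaft, 66 mm above the bench, 13 mm from the shaft axis. Key 8 mm wide, out to 15 mm from the axis, from the seat up to here (14 mm high)
- crank: loose dark steel crank (0.3 to 0.5 kg) on the shaft. Origin: centre of hub's underside, z up the bore. Hub 42 mm diameter, 36 mm high, bore 22 mm. Starts standing on the key, underside 66 mm above the bench, leaning up to about 6 degrees; 52 mm when home. Arm along +x, 20 mm wide, 8 to 20 mm above the underside, ends 76 mm from the axis. Oiled: turns with little force
- handle_mid (a point): on the axis of the crank's upright black handle, 15 mm thick, 65 mm from the bore axis; it stands from 20 to 65 mm above the hub's underside, this point at 44 mm
- keeper (a joint): travel (m) of the keeper towards the shaft (stand -y): 0 in the first slot (start), 0.040 in the second slot, end stop 0.041. A dark steel carriage 49 x 70 x 10 mm on the rail; about 1 N friction once the pin is out; held by the pin otherwise, with 1.5 mm play
- plunger (a joint): lift (m) of the spring knob and its index pin: 0 down in a slot, stop at 0.013; the pin leaves the slot at about 0.008; spring 3 N at rest, 6 N at full lift. Released between slots, the pin rests on the strip and the spring pushes it into a slot when it comes over one
- knob_mid (a point): middle of the black round knob on the keeper, 24 mm diameter, 26 mm high (13 mm above and below this point); moves with keeper and knob; at the start at x 0, y +58, z 125 mm of the stand. A steel collar of the same width is below it. Axes as the stand's
- tape_measure: yellow and black tape measure, 33 x 74 x 52 mm, loose beside the stand; bystander; origin under its centre
- hexkey_set: red folding hex key set, 28 x 92 x 15 mm, loose beside the stand; bystander; origin under its centre
- union: small brass tube union, 22 x 52 x 20 mm, loose beside the stand; bystander; origin under its centre
- keyway (a point): top of the open keyway in the hub, 12 mm wide, on the crank's -x side (opposite the arm), 14 mm from the axis. It is over the key when the arm points straight away from the rail (crank +x along stand -y); within about 0.12 rad of that the hub falls 14 mm by its weight. It starts 0.7 to 1.6 rad short of it: turn anticlockwise seen from above
- fork_tip (a point): middle between the ends of the keeper's two prongs (40 mm wide over both, 24 mm gap, 6 mm thick, undersides 2.5 mm above a seated hub), 32 mm from the shaft axis at the start; with the keeper in its second slot they embrace the shaft over the hub. They cannot pass while the hub stands on the key
Not all that is in view belongs to the job. Leave any blue or turquoise look-alike of the crank alone.

How it is judged:
By the outcome, as a careful person would: the job done as asked, in the order asked, and still so for the second after the job is handed in, with the robot touching nothing.
It also fails if it takes over 56 s, if anything falls off the work surface, if the arm or the gripper's body presses on something with over 40 N, if the wrist force passes 120 N, or if a joint passes its speed limit or range.

## Robot

A 6-joint arm with a two-finger parallel gripper is mounted at the origin on the work surface; the furniture and walls round the work are solid. World frame = base frame: x ahead of the robot, y to its left, z up, the work surface at z = 0. Lengths are in m, angles in rad, forces in N, time in s.
With the tool pointing down it reaches from about 0.325 to 0.9 m from the base axis. Payload 6.1 kg.
Tool frame: the origin (TCP) lies midway between the tips of the shut fingers; the grasp point (between the pads) lies 19 mm behind it; z points along the fingers, y is the line along which they close (so a half turn about z gives the same grasp; the last joint's range is limited). The gripper opens to 85 mm and grips with 20 to 120 N. Pads are 22 mm wide; open, the fingers measure 114 mm over their backs; the gripper's body (76 mm by 85 mm) begins 54 mm behind the grasp point. The pads swing forward as they close: fully open they stand 13 mm farther back than shut.
Start: joints at [-1.243, 0.22, 1.526, -0, 1.395, -0.126], TCP at [0.274, -0.562, 0.231] pointing down, gripper open.
Joint ranges: [-2.98, 2.98], [-0.91, 2.08], [0.09, 2.57], [-1.24, 4.39], [0.2, 2.65], [-2.68, 2.68]. Speed limits (rad/s): [2.57, 2.57, 3.01, 3.14, 3.14, 3.14].

## Interface

Orientations are given as [roll, pitch, yaw] about the fixed x, y, z axes, in that order (R = Rz(yaw) Ry(pitch) Rx(roll)).
In Python, from plant import movep, move_l, set_joints, gripper_to, hold, inverse_kinematics, observe, get_image, get_calibration, Unreachable, job_done gives the robot as it stands. Calls block until the motion is done:
- movep(position, orientation): joint-space move of the TCP to a pose.
- move_l(position, feed=0.15, rotation=None, max_force=None): straight line of the TCP; rotation=None keeps the orientation; feed is the mean speed in m/s. With max_force (N) it stops when the force on the tool has changed by that much, and returns True; else False.
- set_joints(angles): joint-space move.
- gripper_to(opening, f_grip=None): finger opening in m; f_grip is the grip in N (None keeps the last); returns when the fingers have stopped.
- hold(seconds).
- inverse_kinematics(position, orientation): joint angles nearest the present ones, or None.
- observe(): the state.
- get_image(name): name is "scene" or "top" or "wrist"; returns (picture, depth): 480x640x3 uint8, red, green, blue; 480x640 float32, m along the optical axis (not along the pixel's ray), 0 where there is no reading.
- get_calibration(name): a dict with "intrinsics" (3x3 intrinsics, pixels), "dist_coeffs" ([k1, k2, p1, p2, k3] as OpenCV has them; the pictures are not rectified), "world_from_camera" (4x4, takes a point from camera to world coordinates). Camera axes: x right, y down, z forward; pixel columns grow to the right and rows downward; lengths in m; the calibration is good to about 2 mm. A picture is of the moment at which its call begins: read the wrist's pose just before it. get_calibration takes no time and is no camera call; for the wrist camera it gives the pose at the moment of the call.
A pose or a line that the arm cannot do raises Unreachable and nothing moves.
- job_done(): hands the job in; it is judged then, once.
The state is a dict: "time_s": time; "q": joint angles; "joint_velocities": joint speeds; "joint_torque": joint torques, N m; "eef_pos": TCP position; "tcp_rot": TCP orientation; "ft_force": force on the tool from outside, world axes, zero at the start; "torque": the same for the moment, N m; "opening": finger opening in m; "grasp_force": force on a finger pad.
Only numpy, scipy, OpenCV 4.12 (cv2) and the standard library are available. Lean on these libraries where they do the work, as an engineer would, in place of code of your own. Each camera call takes 0.05 s, during which the arm holds its last target. There are 200 camera calls.

## Working session

There is one attempt and no reset: what is moved stays moved. The work goes in short steps, each a Python script; the robot and the scene stay as the last script left them, time stands still between calls to the robot, and variables do not carry over. Pictures are saved under pics/ and viewed, at most 10 in all, crops included, and the job is handed in when it is done.

```bash
ls; mkdir -p pics
cat > h.py <<'E'
import numpy as np, cv2
from plant import *
def snap(name):
    c=get_calibration(name); im,d=get_image(name)
    return im,d,np.array(c["intrinsics"]),np.array(c["dist_coeffs"]),np.array(c["world_from_camera"])
def ray(uv,K,D,T):
    p=cv2.undistortPoints(np.array(uv,float).reshape(-1,1,2),K,D).reshape(-1,2)
    return T[:3,3],np.c_[p,np.ones(len(p))]@T[:3,:3].T
def onplane(uv,z,K,D,T):
    o,r=ray(uv,K,D,T); return o+r*((z-o[2])/r[:,2])[:,None]
def proj(P,K,D,T):
    R=np.linalg.inv(T); return cv2.projectPoints(np.array(P,float).reshape(-1,1,3),cv2.Rodrigues(R[:3,:3])[0],R[:3,3],K,D)[0].reshape(-1,2)
def cloud(d,K,D,T):
    v,u=np.mgrid[0:480,0:640]; o,r=ray(np.c_[u.ravel(),v.ravel()],K,D,T)
    return (o+r*d.ravel()[:,None]).reshape(480,640,3)
E
python3 - <<'E'
from h import *
out=[]
for n in("scene","top"):
    im,d,K,D,T=snap(n); np.savez(n+".npz",im=im,d=d,K=K,D=D,T=T)
    cv2.imwrite(f"pics/{n}0.png",im[:,:,::-1]); print(n,K[0,0],T.round(3).tolist())
print(observe())
E
```

```text
pics
scene 514.9995342906594 [[-0.811, -0.419, 0.408, 0.217], [-0.585, 0.577, -0.57, 0.436], [0.003, -0.701, -0.713, 0.739], [0.0, 0.0, 0.0, 1.0]]
top 624.9006240105588 [[-0.005, -0.982, 0.188, 0.351], [-1.0, 0.006, 0.006, -0.098], [-0.007, -0.188, -0.982, 1.44], [0.0, 0.0, 0.0, 1.0]]
{'time_s': 0.1, 'q': array([-1.24311781e+00,  2.21179320e-01,  1.52748960e+00,  3.19162053e-05,
        1.39470792e+00, -1.26086184e-01]), 'joint_velocities': array([-7.42539013e-04, -3.24100609e-03, -2.23218217e-03,  1.01941467e-04,
        8.40059495e-04, -3.27483214e-05]), 'joint_torque': array([ 1.70454023e-03, -4.98241961e+01, -3.90547085e+01, -6.24332006e-05,
        5.67606548e-03, -2.83883014e-05]), 'eef_pos': array([ 0.27380759, -0.56122617,  0.23029254]), 'tcp_rot': array([-3.13982657e+00, -2.55529570e-04,  4.53758856e-01]), 'ft_force': array([ 0.49053839,  0.23126708, -0.50881524]), 'torque': array([ 0.04011977, -0.03115927, -0.02438177]), 'grasp_force': 0.0, 'opening': 0.08547018241982113}
```

View pics/scene0.png

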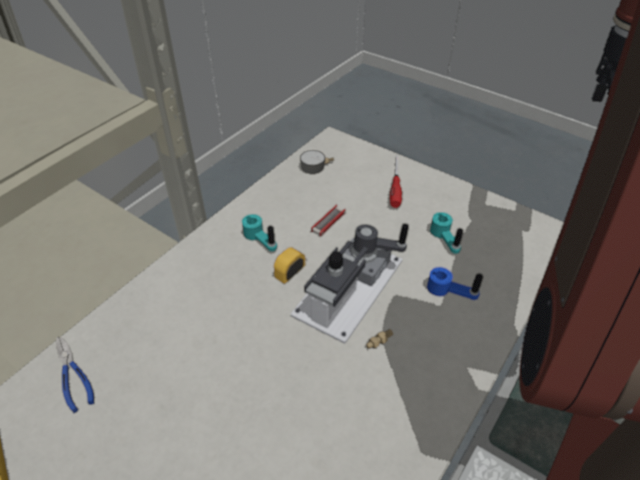

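View pics/top0.png

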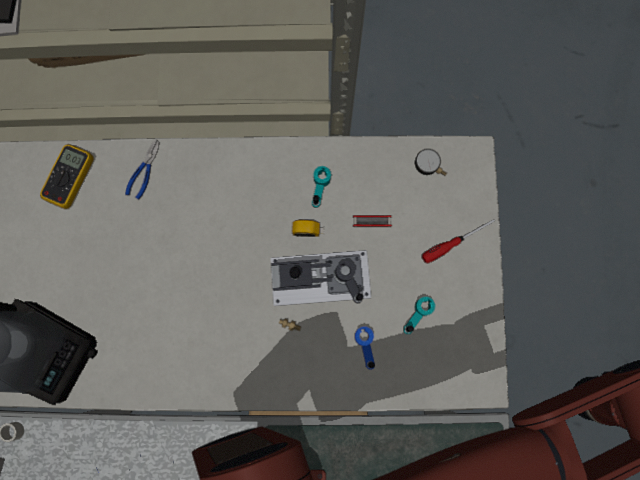

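The crank is the dark steel one on the stand, at top (345,270) with its handle at (360,296). The look-alikes are turquoise at (322,173) and (425,303), and blue at (365,335). They lie on the bench, so I rule them out. Next I measure and confirm with a crop.

```bash
cat > m.py <<'E'
from h import *
t=np.load("top.npz"); im,d,K,D,T=[t[k] for k in("im","d","K","D","T")]
P=cloud(d,K,D,T)
x0,y0,x1,y1=262,235,385,315
c=cv2.resize(im[y0:y1,x0:x1],None,fx=6,fy=6,interpolation=cv2.INTER_CUBIC)
cv2.imwrite("pics/crop1.png",c[:,:,::-1])
bench=np.median(P[320:330,200:240,2]);print("bench z",bench)
hsv=cv2.cvtColor(im,cv2.COLOR_RGB2HSV); print(im[300,300],im[320,240])
m=np.zeros((480,640),np.uint8); m[y0:y1,x0:x1]=((hsv[y0:y1,x0:x1,2]>208)).astype(np.uint8)
n,l,s,_=cv2.connectedComponentsWithStats(m); print(s[1:][s[1:,4]>30])
Z=P[...,2]
for a,b in((.08,.09),(.09,.1),(.1,.108),(.108,.12),(.12,.135),(.135,.15)):
    k=np.zeros((480,640),np.uint8);k[y0:y1,x0:x1]=((Z>a)&(Z<b))[y0:y1,x0:x1]
    n,l,s,ce=cv2.connectedComponentsWithStats(k)
    for i in range(1,n):
        if s[i,4]>8: print(a,b,s[i,4],ce[i].round(1),P[l==i].mean(0).round(4))
E
python3 m.py
```

```text
bench z -0.0004832155217600054
[163 164 169] [136 135 131]
[]
0.08 0.09 16 [315.4 262.5] [ 0.5568 -0.0844  0.086 ]
0.08 0.09 130 [275.7 276.4] [0.5264 0.0023 0.0865]
0.08 0.09 21 [315.5 269.3] [ 0.5417 -0.0846  0.0864]
0.08 0.09 21 [317.6 275.6] [ 0.5277 -0.0892  0.0874]
0.08 0.09 150 [352.3 289.1] [ 0.498  -0.1647  0.0834]
0.08 0.09 18 [316.7 283.2] [ 0.511  -0.0871  0.0871]
0.09 0.1 853 [299.7 274.5] [ 0.5292 -0.0505  0.0961]
0.09 0.1 106 [346.2 271.3] [ 0.5354 -0.1512  0.0968]
0.1 0.108 12 [303.8 263.6] [ 0.5522 -0.0594  0.1014]
0.1 0.108 123 [342.9 271.2] [ 0.535  -0.1439  0.1028]
0.1 0.108 21 [351.7 270.6] [ 0.5362 -0.163   0.1025]
0.1 0.108 10 [292.3 283.7] [ 0.5085 -0.0347  0.1016]
0.12 0.135 32 [296.4 272.6] [ 0.5285 -0.0448  0.1315]
0.12 0.135 33 [359.4 296.6] [ 0.4775 -0.1773  0.1261]
0.135 0.15 62 [294.5 272.4] [ 0.528  -0.0411  0.138 ]
```

View pics/crop1.png

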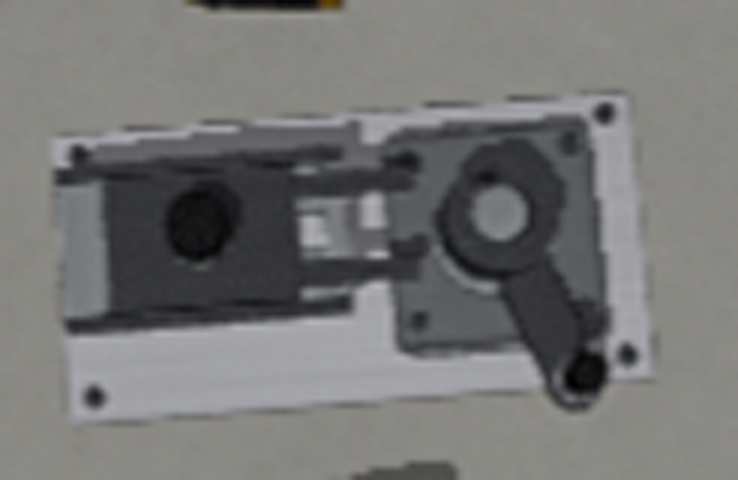

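The crop shows the dark crank on the shaft: shaft top at crop (500,212), handle at (586,370), knob at (200,222). The plate corners are at (52,138), (628,93), (652,377) and (75,420). There is no blue in it, so it is the right crank.

```bash
cat > m2.py <<'E'
from h import *
t=np.load("top.npz"); K,D,T=[t[k] for k in("K","D","T")]
f=lambda p,z: onplane(np.array(p,float).reshape(-1,2)/6+[262-.4,235-.4],z,K,D,T)
c=f([(52,138),(628,93),(652,377),(75,420)],.01)
S=f((500,212),.102)[0];Kn=f((200,222),.138)[0];H=f((586,370),.131)[0]
ctr=c.mean(0); yv=(c[0]+c[3]-c[1]-c[2])[:2]; yaw=np.arctan2(-yv[0],yv[1]) # stand +y dir
print("edges",np.linalg.norm(c-np.roll(c,1,0),axis=1),"ctr",ctr,"yaw plate",yaw)
e=(Kn-S)[:2];print("shaft",S,"knob",Kn,"dist",np.hypot(*e),"yaw",np.arctan2(-e[0],e[1]))
R=lambda a:np.array([[np.cos(a),-np.sin(a)],[np.sin(a),np.cos(a)]])
o=ctr[:2]-R(yaw)@[0,.0045]; print("plate shaft",o+R(yaw)@[0,-.05],"knob",o+R(yaw)@[0,.058])
h=(H-S)[:2];a=np.arctan2(h[1],h[0]);print("handle",H,np.hypot(*h),"angle",a,"target",yaw-np.pi/2,"to go",(yaw-np.pi/2-a)%(2*np.pi))
for p in [(S[0],S[1],.3)]:
    print(inverse_kinematics(p,[np.pi,0,yaw]))
c=get_calibration("wrist");o=observe();from scipy.spatial.transform import Rotation as Ro
TT=np.eye(4);TT[:3,:3]=Ro.from_euler("xyz",o["tcp_rot"]).as_matrix();TT[:3,3]=o["eef_pos"]
print((np.linalg.inv(TT)@np.array(c["world_from_camera"])).round(3))
E
python3 m2.py
```

```text
edges [0.10946147 0.22352586 0.1103767  0.22091627] ctr [ 0.53374467 -0.09473072  0.01      ] yaw plate 0.0710281412936606
shaft [ 0.53772771 -0.14837545  0.102     ] knob [ 0.52978118 -0.04190258  0.138     ] dist 0.10676899517644489 yaw 0.07449623435301925
plate shaft [ 0.53761245 -0.1490933 ] knob [ 0.52994786 -0.04136562]
handle [ 0.47772365 -0.17669328  0.131     ] 0.06635049204079088 angle -2.700650627006647 target -1.499768185501236 to go 1.2008824415054111
[-4.10606446e-01  2.24821785e-02  1.61484470e+00 -4.44089210e-16
  1.50426577e+00  1.08916174e+00]
[[ 0.001 -0.962 -0.272  0.068]
 [ 1.     0.001  0.001  0.   ]
 [-0.    -0.272  0.962 -0.142]
 [ 0.     0.     0.     1.   ]]
```

Run:
```python
from h import *
gripper_to(.085)
movep([.478,-.176,.25],[np.pi,0,.44])
im,d,K,D,T=snap("wrist"); np.savez("w1.npz",im=im,d=d,K=K,D=D,T=T)
cv2.imwrite("pics/w1.png",im[:,:,::-1])
P=[(.5377,-.1487,.102),(.4777,-.1767,.131),(.5298,-.0416,.138)]
print(observe()["eef_pos"],observe()["time_s"],proj(P,K,D,T))
```

```text
[ 0.47784975 -0.17700547  0.24995366] 1.975 [[318.2465679  133.74986984]
 [317.96415484 230.43971666]
 [159.33119337  72.94062114]]
```

View pics/w1.png

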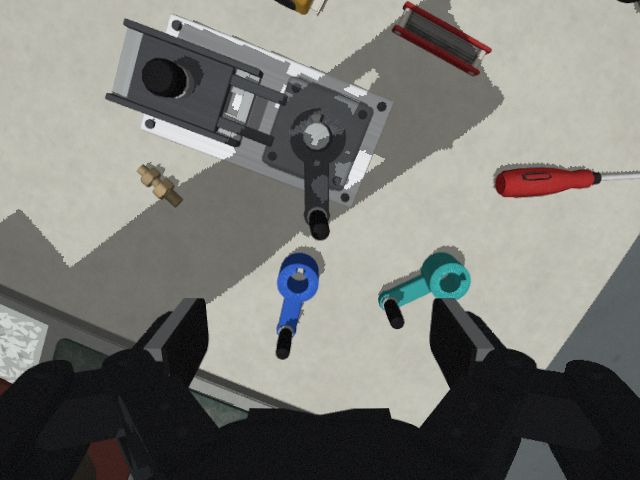

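The wrist view confirms the estimates within about 2 mm: handle top at (320,231), shaft top at (316,131). I cage the handle loosely and swing it along the arc.

```bash
cat > turn.py <<'E'
from h import *
S=np.array([.5377,-.1487]);yaw=.072
tgt=yaw-np.pi/2; a0=-2.70
def pose(a,z): return [*(S+.065*np.array([np.cos(a),np.sin(a)])),z],[np.pi,0,a+np.pi]
gripper_to(.026,40)
p,r=pose(a0,.15); move_l(p,.15,r)
p,r=pose(a0,.094); print(move_l(p,.08,r,max_force=12))
end=tgt+.085
for a in np.linspace(a0,end,13)[1:]:
    p,r=pose(a,.094); s=move_l(p,.05,r,max_force=20); o=observe()
    print(round(a-tgt,3),s,o["ft_force"].round(1),o["eef_pos"].round(4))
    if s: break
hold(.3)
im,d,K,D,T=snap("wrist"); cv2.imwrite("pics/w2.png",im[:,:,::-1])
np.savez("w2.npz",im=im,d=d,K=K,D=D,T=T);print(observe()["time_s"],observe()["ft_force"])
E
python3 turn.py
```

```text
False
-1.094 False [-0.5  0.1 -0.7] [ 0.4827 -0.1829  0.0947]
-0.987 False [-0.1  0.9 -0.2] [ 0.4862 -0.1883  0.0942]
-0.88 False [-0.8 -1.1 -0. ] [ 0.4906 -0.1934  0.094 ]
-0.772 False [-0.7  1.2  0.6] [ 0.4956 -0.1982  0.094 ]
-0.665 False [-0.2 -0.2  0.6] [ 0.5012 -0.2024  0.094 ]
-0.558 False [-1.1 -0.3 -0.8] [ 0.5071 -0.206   0.094 ]
-0.451 False [ 0.2  0.5 -1.3] [ 0.5134 -0.209   0.0939]
-0.344 False [-0.5 -0.7  0.8] [ 0.52   -0.2111  0.0939]
-0.237 False [ 0.5 -0.3 -0.1] [ 0.5268 -0.2127  0.0939]
-0.129 False [-0.2 -0.2 -0.2] [ 0.5337 -0.2135  0.094 ]
-0.022 False [-0.2 -0.3 -0.3] [ 0.5406 -0.2135  0.0939]
0.085 False [ 0.1  0.5 -0.2] [ 0.5476 -0.2129  0.0939]
8.0917 [ 0.78039233 -0.60598662 -0.6454507 ]
```

View pics/w2.png

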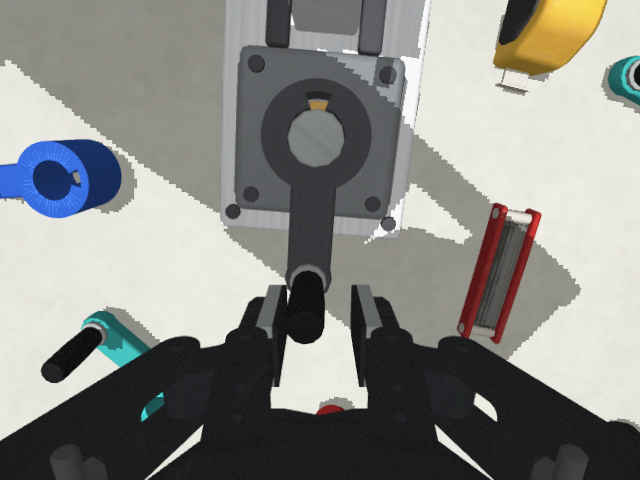

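The brass key is visible inside the keyway at (318,103). I check the hub height by depth.

Run:
```python
from h import *
t=np.load("w2.npz"); d,K,D,T=[t[k] for k in("d","K","D","T")]
P=cloud(d,K,D,T)
f=lambda u,v:P[v-3:v+4,u-3:u+4].reshape(-1,3)
for n,(u,v) in dict(shaft=(316,138),hubL=(277,138),hubR=(356,138),hubB=(316,178),gearbox=(270,190),arm=(313,235),key=(318,104),handle=(306,325)).items(): print(n,np.median(f(u,v),0).round(4))
```

```text
shaft [ 0.5357 -0.1478  0.1017]
hubL [ 0.521  -0.1503  0.0874]
hubR [ 0.5506 -0.1456  0.0876]
hubB [ 0.538  -0.1629  0.0876]
gearbox [ 0.5163 -0.1778  0.0435]
arm [ 0.5408 -0.1903  0.0715]
key [ 0.5342 -0.1343  0.0653]
handle [ 0.542  -0.2108  0.1163]
```

The hub is home: its top reads 0.0875 all round against 0.088 expected. Next is the knob.

Run:
```python
from h import *
gripper_to(.05); o=observe(); p=o["eef_pos"]
move_l([p[0],p[1],.23],.15)
movep([.5298,-.0416,.23],[np.pi,0,.072])
im,d,K,D,T=snap("wrist"); cv2.imwrite("pics/w3.png",im[:,:,::-1])
np.savez("w3.npz",im=im,d=d,K=K,D=D,T=T)
P=cloud(d,K,D,T); Z=P[...,2]
q=((Z>.134)&(Z<.145)&(np.hypot(P[...,0]-.53,P[...,1]+.0416)<.03)).astype(np.uint8)
n,l,s,c=cv2.connectedComponentsWithStats(q); i=1+s[1:,4].argmax()
ct=cv2.findContours((l==i).astype(np.uint8),0,1)[0][0]; ce,r=cv2.minEnclosingCircle(ct)
print(s[i],c[i],ce,r,"knob",onplane(ce,.138,K,D,T),np.median(Z[l==i]),P[l==i].mean(0))
h=[(.5,.53)]
k=(np.abs(P[...,0]-.53)<.02)&(P[...,1]>-.075)&(P[...,1]<-.058)&(Z>.08);print("carriage top front",np.median(Z[k]))
# shaft centre
q=((Z>.098)&(Z<.106)&(np.hypot(P[...,0]-.5377,P[...,1]+.1487)<.02));print("shaft",P[q].mean(0),q.sum(),observe()["time_s"])
```

```text
[298 226  36  34 893] [315.11758119 242.57558791] (315.39129638671875, 242.43478393554688) 17.61417007446289 knob [[ 0.52877401 -0.04025648  0.138     ]] 0.1368838277718626 [ 0.5282646  -0.04010527  0.13673551]
carriage top front 0.29764879137073313
shaft [ 0.53604252 -0.14709353  0.10137231] 574 11.25
```

View pics/w3.png

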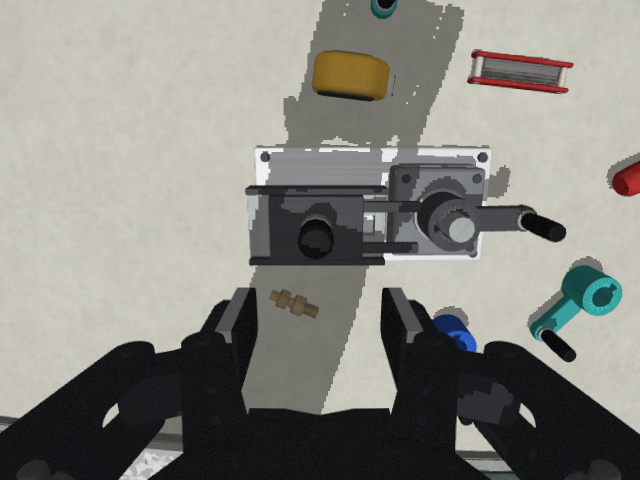

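The knob is at (0.529, -0.0405), from its image at (315,242). Bystanders are clear of the path. I grip the knob.

Run:
```python
from h import *
move_l([.5289,-.0405,.16],.12)
print(move_l([.5289,-.0405,.109],.06,max_force=8), observe()["eef_pos"])
f0=observe()["ft_force"]
gripper_to(.015,40); hold(.2)
o=observe(); print(o["opening"],o["grasp_force"],f0.round(1),o["ft_force"].round(1),o["eef_pos"],o["time_s"])
```

```text
False [ 0.52928264 -0.04059076  0.10942548]
0.022261370658023392 39.303090339526534 [ 0.5 -0.7  0.1] [-1.8  0.4  5.3] [ 0.5292741  -0.04054411  0.10961182] 13.5417
```

Run:
```python
from h import *
p=observe()["eef_pos"].copy()
for dz in (.004,.008,.0112):
    move_l([p[0],p[1],p[2]+dz],.03); hold(.15); o=observe(); print(dz,o["ft_force"].round(1),o["eef_pos"].round(4),round(o["opening"],4))
u=np.array([np.sin(.07),-np.cos(.07),0]); q=p+[0,0,.0112]
for s in (.010,.025,.036,.040):
    st=move_l(q+u*s,.03,max_force=12); hold(.1); o=observe(); print(s,st,o["ft_force"].round(1),o["eef_pos"].round(4))
    if st: break
im,d,K,D,T=snap("wrist"); cv2.imwrite("pics/w4.png",im[:,:,::-1]); print(o["time_s"])
```

```text
0.004 [ 2.6  0.1 -4.4] [ 0.5292 -0.0405  0.1132] 0.0223
0.008 [ 2.5 -0.4 -5.8] [ 0.5292 -0.0405  0.1174] 0.0224
0.0112 [ 1.8  0.  -6.4] [ 0.5292 -0.0405  0.1207] 0.022
0.01 False [ 2.6 -1.3 -6.9] [ 0.53   -0.0508  0.1208]
0.025 False [ 1.9 -0.5 -5.4] [ 0.531  -0.0657  0.1209]
0.036 False [ 2.9  0.3 -6.2] [ 0.5319 -0.0767  0.1209]
0.04 False [ 3.5  0.2 -5.6] [ 0.5321 -0.0805  0.1208]
17.175
```

View pics/w4.png

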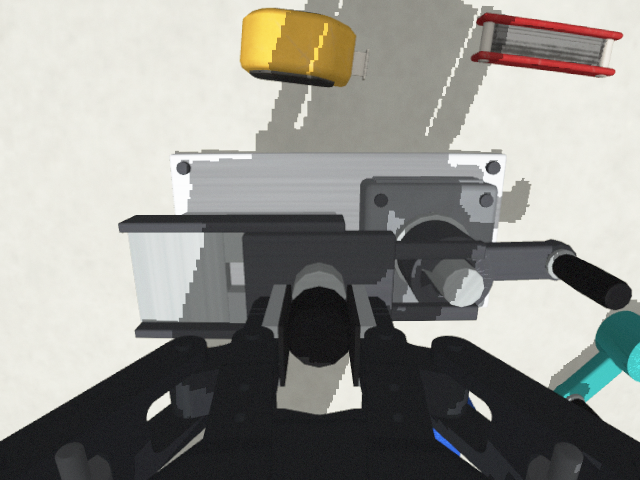

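The keeper has slid 40 mm and the fork lies over the hub beside the shaft. I let the knob snap and check it.

```bash
cat > chk.py <<'E'
from h import *
def chk(name):
    im,d,K,D,T=snap("wrist"); cv2.imwrite(f"pics/{name}.png",im[:,:,::-1])
    P=cloud(d,K,D,T); Z=P[...,2]
    q=((Z>.128)&(Z<.155)&(np.hypot(P[...,0]-.532,P[...,1]+.081)<.02)).astype(np.uint8)
    n,l,s,c=cv2.connectedComponentsWithStats(q); i=1+s[1:,4].argmax()
    ct=cv2.findContours((l==i).astype(np.uint8),0,1)[0][0]; ce,r=cv2.minEnclosingCircle(ct)
    print(ce,r,"knob",onplane(ce,.138,K,D,T),np.percentile(Z[l==i],[10,50,90]))
    q=((Z>.098)&(Z<.106)&(np.hypot(P[...,0]-.5365,P[...,1]+.148)<.012));print("shaft",P[q].mean(0))
    # hub ring samples on the side away from the fork
    q=((Z>.08)&(Z<.095)&(np.hypot(P[...,0]-.5375,P[...,1]+.162)<.005));print("hub z",np.median(Z[q]),q.sum(),observe()["time_s"])
E
python3 - <<'E'
from chk import *
gripper_to(.05); hold(.3); p=observe()["eef_pos"]
move_l([p[0],p[1],.23],.12); hold(.2); chk("w5")
E
```

```text
(318.68701171875, 239.7480926513672) 18.42804527282715 knob [[ 0.53265371 -0.08072216  0.138     ]] [0.13366906 0.13668127 0.13768543]
shaft [ 0.53591931 -0.14753261  0.10143658]
hub z 0.0875948186348453 91 19.2167
```

View pics/w5.png

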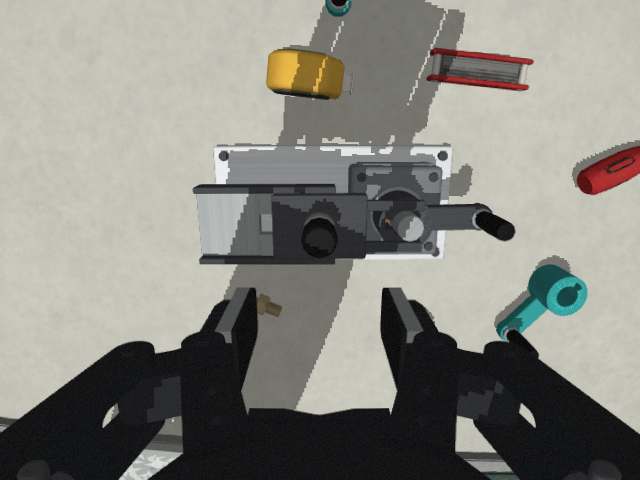

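The knob top is at 0.1367, as before the lift (0.1369), so the pin is down. Its travel is about 40 mm, the hub is still home at 0.0876, and the gripper is clear.

```bash
python3 -c "
from plant import *
print(job_done())"
```

```text
the job is handed in; nothing more can be done
None
```

The job is handed in at about 19 s: the crank hub sits home on the key, the keeper's fork lies over it, the knob is down in the second slot, and the robot never went near the three bystanders.

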